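# Shut, pin and squeeze the glass mould

## Robot

A 6-joint arm with a two-finger parallel gripper is mounted at the origin on the work surface. World frame = base frame: x ahead of the robot, y to its left, z up, the work surface at z = 0. Lengths are in m, angles in degrees, forces in N, time in s.
With the tool pointing down it reaches from about 0.4 to 0.825 m from the base axis. Payload 7 kg.
Tool frame: the origin (TCP) lies between the finger pads; the fingertips stand 25 mm ahead of it and the grasp point (between the pads) lies 6 mm ahead of it; z points along the fingers, y is the line along which they close (so a half turn about z gives the same grasp; the last joint's range is limited). The gripper opens to 88 mm and grips with 3 to 60 N. Pads are 19 mm wide; open, the fingers measure 130 mm over their backs; the gripper's body (78 mm by 193 mm) begins 47 mm behind the grasp point.
Start: joints at [-60.671, 20.546, 0.682, 0, -70.136, -16.507], TCP at [0.15, -0.658, 0.252] pointing down, gripper open.
Joint ranges: [-176.03, 176.03], [-82.01, 121.73], [-58.28, 71.71], [-173.87, 95.51], [-174.79, -0.11], [-173.66, 173.66]. Speed limits (degrees/s): [136.94, 136.94, 172.46, 180, 180, 180].

## Interface

Orientations are given as [roll, pitch, yaw] about the fixed x, y, z axes, in that order (R = Rz(yaw) Ry(pitch) Rx(roll)).
In Python, from plant import ctrl, eyes gives the robot as it stands (ctrl), with the cameras (eyes).
- The arm moves only by the tool advance, called after "Request:" as name(argument=value, ...) on one line, values as JSON. Schema: {"type":"object","properties":{"steps":{"type":"array","items":{"type":"object","properties":{"d":{"type":"array","items":{"type":"number"},"minItems":3,"maxItems":3},"twist":{"type":"number"},"jaw":{"type":"number"}},"additionalProperties":false,"required":["jaw"]},"minItems":1,"maxItems":8},"only":{"type":"string"},"quiet":{"type":"boolean"},"lines":{"type":"string"}},"required":["steps"],"additionalProperties":false}. steps is a list of rows, 1 to 8 of them, each an object with the fields d (a list: dx, dy, dz in shares of 0.5 m (1.0 is 0.5 m)), twist (a turn about the tool's z in normalised numbers (1 is 90 degrees)), jaw (the finger opening in m); a field left out counts as zero (the opening has to be given); each row is the pose to reach, as a shift and turn from the pose commanded when the call began, along the tool's axes at that moment; what a row does not reach only later rows make up. A row lasts 1/8 s, in which the tool goes at most 0.0625 m and 10.7 degrees, less where a joint would pass 70% of its speed; a pose out of reach is approached as far as the arm can. The fingers move at their own pace and stop on an object; the grip force is fixed at half the most. Time passes only in rows, so rows that do not move let the fingers close. The tool returns the time, the measured TCP pose, the force, the opening and the grip force at its end. only (a regular expression) keeps the lines of the reply that match it, lines (a string "A,B") keeps lines A to B, and quiet returns only ok. A shift or turn number past 1, either way, is cut back to 1. Input that does not fit is refused with a message, and nothing moves.
- ctrl.get_obs(): the state, without advancing time (a new reading comes with each control period).
- eyes.snapshot(name): name is "side" or "top"; returns a dict with "frame" (384x512x3 uint8, red, green, blue), "z_map" (384x512 float32, m along the optical axis (not along the pixel's ray), 0 where there is no reading), "fovy" (degrees; the focal length in pixels is half the picture's height over the tangent of half this angle, whatever the lens; pixels are square), "cx", "cy" (the principal point, pixels), "R" (3x3) and "t" (3): a world point X has camera coordinates R X + t. Camera axes: x right, y down, z forward; pixel columns grow to the right and rows downward; lengths in m; the calibration is good to about 2 mm. A picture is of the moment at which its call begins.
- ctrl.close_job(): hands the job in; it is judged then, once.
The state is a dict: "clock": time; "joint_pos": joint angles; "qvel": joint speeds; "tau": joint torques, N m; "tool_pos": TCP position; "orientation": TCP orientation; "force": force on the tool from outside, world axes, zero at the start; "moment": the same for the moment, N m; "opening": finger opening in m; "gripper_force": force on a finger pad.
Only numpy, scipy, OpenCV 4.12 (cv2) and the standard library are available. Lean on these libraries where they do the work, as an engineer would, in place of code of your own. Each camera call takes 0.05 s, during which the arm holds its last target. There are 200 camera calls.

## Task

Get the split mould ready for blowing: swing the open half fully shut, then push the yellow-headed pin from its wooden rest all the way down through the lined-up holes of both lugs and let go of it. Then take the red and the blue handle together in the gripper and finish holding them squeezed, so that the halves stay pressed shut; leave the other things on the bench where they are.

Things in the scene. Friction and masses are not known exactly. Their poses are not given: they have to be found in the camera images.
- mould: Two-part steel glass mould, fixed: base plate 210 x 140 x 12 mm, on it a split upright cylinder 90 mm across, top 103 mm above the table. Origin: centre of the underside of the plate, under the cylinder axis. The parting plane is x-z of this frame; the fixed half lies on its +y side, the hinge at x = +64 mm, lugs and handles at the -x end (near the robot). Position and yaw vary.
- swing_half (a joint): Upright hinge of the swinging half (the -y half; brass lug, red handle), rad: 0 is fully shut (hard stop); it grows to 1.4 as the half swings out to the mould's -y side, counterclockwise seen from above. Stiff: about 0.35 N m of friction, some 2 N at the handle; it stays where it is left.
- hinge_axis (a point): Point on the upright hinge axis: mould frame (64, 0, 67) mm.
- swing_grip (a point): Centre of the top of the red upright round handle post on the swinging half, 14 mm across, 63 mm long, top 115 mm above the table; 179 mm along and 19.5 mm out from the hinge. Shut, it stands at mould x = -115, y = -19.5 mm. It is free all round above 67 mm, the brass lug's top.
- fixed_grip (a point): Centre of the top of the blue upright round handle post of the fixed half, 14 mm across, 80 mm long, top 115 mm above the table, at mould x = -115, y = +19.5 mm. With the mould shut, red and blue posts stand 39 mm apart (53 mm over both) and can be taken together from above.
- pin_hole (a point): Mouth of the upright 12 mm through hole in the fixed half's lower aluminium lug (15 mm thick, top 50 mm above the table); mould frame (-77, 0, 50) mm. With the mould shut, the upper lug's hole lies right over it.
- swing_hole (a point): Mouth of the upright 12 mm through hole in the swinging half's upper brass-coloured lug (15 mm thick, top 67 mm above the table), with a 2 mm chamfer; 38 mm from the handle posts along mould x when shut.
- pin: Pin: steel shaft 10 mm across, 52 mm long, its foot tapered over 6 mm to 5 mm across; yellow round head above it 22 mm across, 32 mm tall. Origin: centre of the foot, z up to the head; 84 mm in all, about 70 g. Fully home, the head rests on the brass lug, foot 15 mm above the table. At the start it stands in the wooden rest, foot 7 mm, head 59 to 91 mm above the table.
- pin_rest: Fixed wooden block, 70 x 70 x 45 mm, with a 13 mm hole, 38 mm deep, in its middle; origin: centre of the underside. Stands to the left or to the right of the mould.
- rod_pot: Bystander: white ceramic pot, 72 mm across, 90 mm tall, holding thin coloured rods to about 165 mm height; origin at its underside. Leave it alone.
- bottle: Bystander: clear bottle with a green cap, 62 mm across, 190 mm tall; origin at its underside. Leave it alone.
- jar: Bystander: small glass jar with a steel lid, 60 mm across, 75 mm tall; origin at its underside. Leave it alone.
- wrench: Bystander: steel wrench lying flat; origin at its underside. Leave it alone.
- brush: Bystander: brush lying flat; origin at its underside. Leave it alone.
- paddle: Bystander: spatula-shaped paddle lying flat; origin at its underside. Leave it alone.
- tin: Bystander: green tin, 74 mm across, 100 mm tall; origin at its underside. Leave it alone.

How it is judged:
By the outcome, as a careful person would: the job done as asked, in the order asked, and still so for the second after the job is handed in, while the arm keeps its last pose, push and grip.
It also fails if it takes over 66 s, if anything falls off the work surface, if the arm or the gripper's body presses on something with over 40 N, if the wrist force passes 120 N, or if a joint passes its speed limit or range.

## Working session

There is one attempt and no reset: what is moved stays moved. The work goes in short steps, Python scripts to look and compute and a tool call to move; the robot and the scene stay as the last step left them, time stands still between calls to the robot, and variables do not carry over. Pictures are saved under pics/ and viewed, at most 10 in all, crops included, and the job is handed in when it is done.

```bash
ls; mkdir -p pics
```

Create h.py:
```python
import numpy as np, cv2
from plant import ctrl, eyes
def snap(n):
    s=eyes.snapshot(n); s['n']=n
    s['f']=s['frame'].shape[0]/2/np.tan(np.radians(s['fovy'])/2); return s
def save(s,name): cv2.imwrite('pics/'+name,cv2.cvtColor(s['frame'],cv2.COLOR_RGB2BGR))
def ray(s,u,v):
    R=np.array(s['R']);t=np.array(s['t'])
    return -R.T@t, R.T@np.array([(u-s['cx'])/s['f'],(v-s['cy'])/s['f'],1])
def onz(s,u,v,z):
    c,d=ray(s,u,v); return c+d*(z-c[2])/d[2]
def cloud(s):
    z=s['z_map']; v,u=np.mgrid[:z.shape[0],:z.shape[1]]
    P=np.stack([(u-s['cx'])/s['f']*z,(v-s['cy'])/s['f']*z,z],-1)
    return (P-np.array(s['t']))@np.array(s['R'])
```

Run:
```python
from h import *
for n in('top','side'):
    s=snap(n); save(s,n+'0.png'); print(n,s['fovy'],s['cx'],s['cy'],ray(s,s['cx'],s['cy']))
print(ctrl.get_obs())
```

```text
pics
plant.py
top 51.83908272129472 253.6729431815807 190.88696926328748 (array([ 0.46035312, -0.04911421,  1.38652902]), array([ 0.0756348 ,  0.02705347, -0.99676852]))
side 46.35159677992725 257.7132470192934 196.16274847248988 (array([0.13003629, 0.83360435, 0.83692414]), array([ 0.33709128, -0.71502513, -0.61246104]))
{'clock': 0.1, 'joint_pos': array([-6.06715831e+01,  2.05875634e+01,  6.37866503e-01, -1.59616508e-02,
       -7.01348095e+01, -1.65065717e+01]), 'qvel': array([ 0.02161224, -0.08901596,  0.16429499,  0.1061389 ,  0.05501878,
       -0.035113  ]), 'tau': array([-1.32940400e-03, -5.84162557e+01,  2.93755192e+01,  7.01550677e+00,
        1.02334734e-02, -5.53348957e-05]), 'tool_pos': array([ 0.1496704 , -0.65778747,  0.25071051]), 'orientation': array([ 1.79914713e+02, -9.62513122e-03, -1.67183583e+02]), 'force': array([-0.5783762 , -0.48900664,  0.41153555]), 'moment': array([ 0.00343455, -0.02749748,  0.04894488]), 'gripper_force': 0.0, 'opening': 0.08751356327130992}
```

View pics/top0.png

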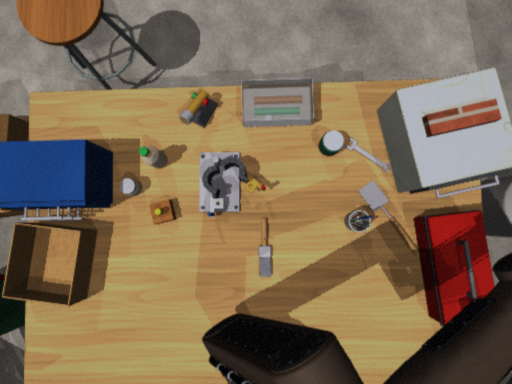

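View pics/side0.png

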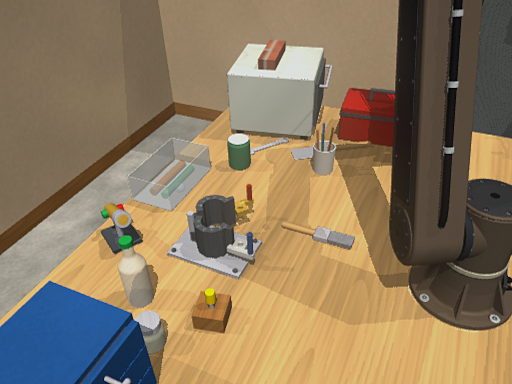

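The top view shows the mould at about (222,183), open to the right, with the blue post near (217,210), the brass lug and red post near (262,187) and the pin in its rest at (160,211). The side view shows blue at (250,240), red at (249,192) and the yellow head at (210,297). I'll measure these next.

Add to h.py:
```python
def blobs(s,m,k=4):
    n,l,st,c=cv2.connectedComponentsWithStats(m.astype(np.uint8)); o=np.argsort(-st[1:,4])[:k]+1
    return [(st[i].tolist(),c[i].round(1).tolist()) for i in o if st[i,4]>2]
def masks(s):
    h=cv2.cvtColor(s['frame'],cv2.COLOR_RGB2HSV); H,S,V=[h[...,i].astype(int) for i in range(3)]
    return dict(red=((H<6)|(H>174))&(S>150)&(V>60),blue=(H>105)&(H<130)&(S>120)&(V>40),yel=(H>24)&(H<34)&(S>180)&(V>110),brass=(H>18)&(H<26)&(S>150)&(V>100))
```

Run:
```python
from h import *
boxes={'top':(140,240,140,280),'side':(170,340,160,290)}
for n in('top','side'):
    s=snap(n); a,b,c,d=boxes[n]; P=cloud(s)
    for k,m in masks(s).items():
        q=np.zeros_like(m); q[a:b,c:d]=m[a:b,c:d]
        for st,ce in blobs(s,q,2):
            l=np.zeros_like(q); x,y,w,h,_=st; l[y:y+h,x:x+w]=q[y:y+h,x:x+w]
            print(n,k,st,ce,np.median(P[l],0).round(3),'zmax',P[l][:,2].max().round(3))
    # plate: points z 6..18 mm
    if n=='top':
        z=P[...,2]; q=np.zeros(z.shape,bool); q[a:b,180:260]=((z>.006)&(z<.02))[a:b,180:260]
        pts=P[q][:,:2]; print('plate',cv2.minAreaRect((pts*1000).astype(np.float32)))
    im=cv2.resize(s['frame'][a:b,c:d],None,fx=5 if n=='top' else 4,fy=5 if n=='top' else 4,interpolation=cv2.INTER_CUBIC)
    cv2.imwrite(f'pics/{n}1.png',cv2.cvtColor(im,cv2.COLOR_RGB2BGR))
```

```text
top red [262, 185, 3, 4, 10] [263.0, 186.8] [ 0.569 -0.045  0.116] zmax 0.121
top blue [208, 213, 4, 3, 9] [209.7, 213.9] [0.486 0.128 0.116] zmax 0.121
top yel [155, 208, 6, 7, 31] [157.5, 211.3] [0.5   0.305 0.092] zmax 0.097
top brass [244, 177, 17, 16, 154] [252.0, 184.5] [ 0.582 -0.008  0.068] zmax 0.075
top brass [154, 208, 6, 7, 11] [155.6, 210.5] [0.503 0.314 0.08 ] zmax 0.094
plate ((574.7362060546875, 109.29638671875), (279.689208984375, 349.3877258300781), 88.56532287597656)
side red [248, 188, 4, 12, 32] [249.1, 193.9] [ 0.568 -0.04   0.086] zmax 0.111
side red [247, 184, 4, 3, 9] [248.6, 185.3] [ 0.57  -0.045  0.114] zmax 0.116
side blue [248, 232, 4, 4, 13] [249.5, 233.8] [0.486 0.13  0.114] zmax 0.116
side blue [249, 253, 3, 1, 3] [250.0, 253.0] [0.485 0.135 0.054] zmax 0.057
side yel [205, 288, 10, 16, 118] [209.9, 295.3] [0.497 0.31  0.087] zmax 0.094
side brass [235, 198, 19, 19, 211] [242.3, 206.7] [ 0.574 -0.008  0.065] zmax 0.837
side brass [205, 294, 11, 11, 89] [210.3, 299.1] [0.495 0.314 0.076] zmax 0.837
```

View pics/top1.png

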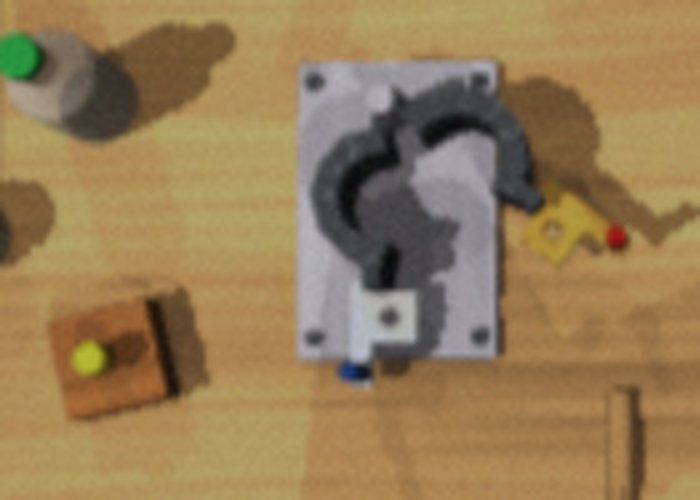

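View pics/side1.png

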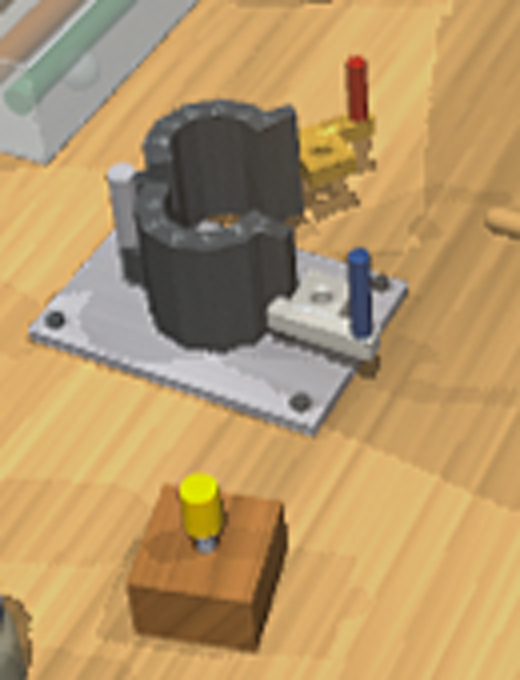

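The crops show the plate corners at about (299,62), (497,62), (497,358) and (299,358), the lug hole at (389,317), the brass hole at (552,231), the red top at (616,236), the blue at (353,370) and the pin head at (89,357).

Run:
```python
from h import *
s=snap('top')
def w(x,y,z): return onz(s,140+(x+.5)/5-.5,140+(y+.5)/5-.5,z)[:2]
C=np.array([w(299,62,.012),w(497,62,.012),w(497,358,.012),w(299,358,.012)])
print(C.round(4),C.mean(0).round(4)); ax=(C[0]+C[1]-C[2]-C[3])/2; print('size',np.linalg.norm(ax),np.linalg.norm(C[0]-C[1]),'yaw',np.degrees(np.arctan2(ax[1],ax[0])))
S=np.array([w(315,82,.012),w(480,82,.012),w(480,337,.012),w(315,337,.012)]);ax=(S[0]+S[1]-S[2]-S[3])/2
print('screws',S.mean(0),np.degrees(np.arctan2(ax[1],ax[0])))
red=onz(s,263,186.8,.115)[:2]; blue=onz(s,209.7,213.9,.115)[:2];hole=w(389,317,.05);sh=w(552,231,.067)
print('red',red,'blue',blue,'hole',hole,'swinghole',sh,'pin top',onz(s,157.5,211.3,.091))
t=np.arctan2(*(C[0]+C[1]-C[2]-C[3])[::-1]);R=np.array([[np.cos(t),-np.sin(t)],[np.sin(t),np.cos(t)]])
for n,p in(('red',red),('blue',blue),('hole',hole),('sh',sh)): print(n,'in mould',(R.T@(p-C.mean(0))*1000).round(1))
s2=snap('side'); 
def tri(a,b):
    (c1,d1),(c2,d2)=ray(s,*a),ray(s2,*b); k=np.linalg.lstsq(np.c_[d1,-d2],c2-c1,rcond=None)[0]; return (c1+k[0]*d1),(c2+k[1]*d2)
print('red tri',tri((263,186.8),(248.6,185.5)),'blue',tri((209.7,213.9),(249.5,233)),'yel',tri((157.5,211.3),(210,290.5)))
m=masks(s2)
for k,b in(('yel',(280,310,195,225)),):
  q=np.zeros_like(m[k]);q[b[0]:b[1],b[2]:b[3]]=(m[k]|m['brass'])[b[0]:b[1],b[2]:b[3]]; print(blobs(s2,q,1))
# rest block top
P=cloud(s);z=P[...,2];q=np.zeros(z.shape,bool);q[185:235,140:180]=(abs(z-.045)<.008)[185:235,140:180]
print('rest',cv2.minAreaRect((P[q][:,:2]*1000).astype(np.float32)))
```

```text
[[0.7073 0.1765]
 [0.7032 0.0366]
 [0.4951 0.041 ]
 [0.4985 0.1794]] [0.601  0.1084]
size 0.2085010541798197 0.14002940164659552 yaw -0.9931949215399739
screws [0.60124528 0.1086782 ] -0.9922950366076984
red [ 0.56928229 -0.04504173] blue [0.48612571 0.12901143] hole [0.523751   0.11131225] swinghole [ 0.57791058 -0.00138601] pin top [0.49939675 0.30509891 0.091     ]
red in mould [ -29.1 -153.9]
blue in mould [-115.3   18.7]
hole in mould [-77.3   1.6]
sh in mould [ -21.2 -110.1]
red tri (array([ 0.56941194, -0.04503688,  0.11348669]), array([ 0.57046516, -0.04458418,  0.11357837])) blue (array([0.48611642, 0.12894722, 0.11545833]), array([0.48662069, 0.1291613 , 0.11549854])) yel (array([0.49933125, 0.30450468, 0.09317338]), array([0.4989412 , 0.30432022, 0.09311119]))
[([205, 288, 11, 17, 154], [209.9, 296.0])]
rest ((500.9055480957031, 306.4801940917969), (69.76897430419922, 71.78436279296875), 13.694292068481445)
```

Add to h.py:
```python
from scipy.spatial.transform import Rotation as Ro
def rel(x,y,z,yaw):
    o=ctrl.get_obs(); r=Ro.from_euler('xyz',o['orientation'],degrees=True)
    d=r.inv().apply(np.array([x,y,z])-o['tool_pos']); t=-((yaw-o['orientation'][2]+180)%360-180)
    print('rel',d.round(4).tolist(),'turn',round(t,1),'t',round(o['clock'],2),'F',o['force'].round(1).tolist(),'open',round(o['opening'],4))
M=np.array([.601,.1087]);YAW=-1.0
def m2w(x,y):
    a=np.radians(YAW); return M+np.array([x*np.cos(a)-y*np.sin(a),x*np.sin(a)+y*np.cos(a)])
```

```bash
python3 -c "
from h import *
rel(.569,-.045,.252,-32.2)"
```

```text
rel [-0.5448, 0.5047, -0.0005] turn -135.0 t 0.3 F [0.6, 0.3, 1.2] open 0.0875
```

Units first: shifts go in shares of 0.5 m and turns go in shares of 90 degrees. So -0.36 m / 0.5 = -0.72, 0.335 m / 0.5 = 0.67, -80 degrees / 90 = -0.8889.

Request:
advance(steps=[{"d":[-0.1, 0.08, 0], "twist":-0.1111, "jaw":0.088}, {"d":[-0.18, 0.17, 0], "twist":-0.2222, "jaw":0.088}, {"d":[-0.27, 0.25, 0], "twist":-0.3333, "jaw":0.088}, {"d":[-0.36, 0.334, 0], "twist":-0.4444, "jaw":0.088}, {"d":[-0.45, 0.42, 0], "twist":-0.5556, "jaw":0.088}, {"d":[-0.54, 0.5, 0], "twist":-0.6667, "jaw":0.088}, {"d":[-0.64, 0.59, 0], "twist":-0.7778, "jaw":0.08}, {"d":[-0.72, 0.67, 0], "twist":-0.8889, "jaw":0.044}])

```text
clock: 1.3
tool_pos: [0.4274, -0.2498, 0.2519]
orientation: [-179.9, -0.0, -86.8]
force: [1.6, -0.1, -0.2]
opening: 0.075
gripper_force: 0.0
```

```bash
python3 -c "
from h import *
rel(.569,-.045,.252,-32.2)"
```

```text
rel [-0.1967, -0.1527, 0.0] turn -54.6 t 1.3 F [1.6, -0.1, -0.2] open 0.075
```

Scaled: -0.1967 m / 0.5 = -0.3934, -0.175 m / 0.5 = -0.35, -54.6 degrees / 90 = -0.6067.

Request:
advance(steps=[{"d":[-0.07, -0.054, 0], "twist":-0.1111, "jaw":0.04}, {"d":[-0.14, -0.11, 0], "twist":-0.2222, "jaw":0.04}, {"d":[-0.21, -0.166, 0], "twist":-0.3333, "jaw":0.04}, {"d":[-0.28, -0.22, 0], "twist":-0.4444, "jaw":0.04}, {"d":[-0.35, -0.274, 0], "twist":-0.5556, "jaw":0.04}, {"d":[-0.3934, -0.3054, 0], "twist":-0.6067, "jaw":0.04}, {"d":[-0.3934, -0.3054, 0], "twist":-0.6067, "jaw":0.04}, {"d":[-0.3934, -0.3054, 0], "twist":-0.6067, "jaw":0.04}])

```text
clock: 2.3
tool_pos: [0.5689, -0.0479, 0.2514]
orientation: [180.0, 0.0, -32.6]
force: [0.1, -0.5, 0.1]
opening: 0.0402
gripper_force: 0.0
```

```bash
python3 -c "
from h import *
rel(.569,-.045,.103,-32.2)"
```

```text
rel [-0.0014, -0.0025, 0.1484] turn -0.4 t 2.3 F [0.1, -0.5, 0.1] open 0.0402
```

Scaled: 0.148 m / 0.5 = 0.296, 0.1 m / 0.5 = 0.2.

Request:
advance(steps=[{"d":[-0.0028, -0.005, 0.1], "jaw":0.04}, {"d":[-0.0028, -0.005, 0.2], "jaw":0.04}, {"d":[-0.0028, -0.005, 0.296], "jaw":0.04}, {"d":[-0.0028, -0.005, 0.296], "jaw":0.04}, {"d":[-0.0028, -0.005, 0.296], "jaw":0.01}, {"d":[-0.0028, -0.005, 0.296], "jaw":0.01}, {"d":[-0.0028, -0.005, 0.296], "jaw":0.01}, {"d":[-0.0028, -0.005, 0.296], "jaw":0.01}])

```text
clock: 3.3
tool_pos: [0.5699, -0.0451, 0.1051]
orientation: [-180.0, -0.1, -32.6]
force: [-1.9, -1.4, 7.3]
opening: 0.0135
gripper_force: 30.0
```

Run:
```python
from h import *
o=ctrl.get_obs(); r=Ro.from_euler('xyz',o['orientation'],degrees=True); H=m2w(64,0); p=o['tool_pos']
v=p[:2]-H; print('r',np.linalg.norm(v),'ang',np.degrees(np.arctan2(v[1],v[0])),o['opening'],o['gripper_force'],o['force'])
for a in (7,14,21,28,35,42,49,54,57):
    q=Ro.from_euler('z',-a,degrees=True).apply([*v,0])[:2]+H
    print(a,r.inv().apply([*(q-p[:2]),0]).round(4),q.round(4))
print('shut red',m2w(-115,-19.5))
```

```text
r 64.02857580688665 ang 179.13805239855964 0.013514669013914135 30.001663863658905 [-1.92206886 -1.40290646  7.25530511]
7 [-3.6935e+00 -6.8902e+00 -1.5000e-03] [1.1645 7.75  ]
14 [-6.51990e+00 -1.41791e+01 -1.30000e-03] [ 2.7046 15.4145]
21 [-8.43680e+00 -2.17581e+01  5.00000e-04] [ 5.1674 22.8342]
28 [-9.41580e+00 -2.95143e+01  4.00000e-03] [ 8.516  29.8984]
35 [-9.44230e+00 -3.73319e+01  8.90000e-03] [12.7005 36.5019]
42 [-8.51590e+00 -4.50945e+01  1.54000e-02] [17.6586 42.5462]
49 [-6.65030e+00 -5.26864e+01  2.32000e-02] [23.3164 47.9412]
54 [-4.75760e+00 -5.79417e+01  2.96000e-02] [27.7397 51.3522]
57 [-3.40460e+00 -6.10087e+01  3.37000e-02] [30.5305 53.2091]
shut red [-114.72180687  -17.38130332]
```

```bash
sed -i 's/def m2w(x,y):/def m2w(x,y):\n    x,y=x\/1000,y\/1000/' h.py
```

Create arc.py:
```python
from h import *
import sys
o=ctrl.get_obs(); r=Ro.from_euler('xyz',o['orientation'],degrees=True); H=m2w(64,0); p=o['tool_pos']
v=p[:2]-H; T=m2w(-115,-19.5); w=T-H; ang=lambda v:np.degrees(np.arctan2(v[1],v[0]))
print('r',np.linalg.norm(v),'left',(ang(v)-ang(w))%360,'open',o['opening'],o['gripper_force'],o['force'],'shut',T,H)
for a in map(float,sys.argv[1:]):
    q=Ro.from_euler('z',-a,degrees=True).apply([*v,0])[:2]+H
    print(a,r.inv().apply([*(q-p[:2]),0]).round(4),q.round(4))
```

```bash
python3 arc.py 5 10 15 20 25 30 35 40
```

```text
r 0.1798237725796239 left 52.86682178103143 open 0.013514669013914135 30.001663863658905 [-1.92206886 -1.40290646  7.25530511] shut [0.48567719 0.09121   ] [0.66499025 0.10758305]
5.0 [-0.0157 -0.0005 -0.    ] [ 0.557  -0.0362]
10.0 [-0.0313 -0.0024 -0.    ] [ 0.5449 -0.0262]
15.0 [-0.0466 -0.0056 -0.0001] [ 0.5337 -0.0152]
20.0 [-0.0616 -0.0102 -0.0001] [ 0.5234 -0.0033]
25.0 [-0.0762 -0.016  -0.0001] [0.5143 0.0094]
30.0 [-0.0902 -0.0231 -0.0001] [0.5063 0.0229]
35.0 [-1.035e-01 -3.140e-02 -1.000e-04] [0.4996 0.0371]
40.0 [-0.1161 -0.0408 -0.0002] [0.494  0.0518]
```

Scaled: -0.1161 m / 0.5 = -0.2322, -0.1035 m / 0.5 = -0.207, 40 degrees / 90 = 0.4444.

Request:
advance(steps=[{"d":[-0.0314, -0.001, 0], "twist":0.0556, "jaw":0.01}, {"d":[-0.0626, -0.0048, 0], "twist":0.1111, "jaw":0.01}, {"d":[-0.0932, -0.0112, 0], "twist":0.1667, "jaw":0.01}, {"d":[-0.1232, -0.0204, 0], "twist":0.2222, "jaw":0.01}, {"d":[-0.1524, -0.032, 0], "twist":0.2778, "jaw":0.01}, {"d":[-0.1804, -0.0462, 0], "twist":0.3333, "jaw":0.01}, {"d":[-0.207, -0.0628, 0], "twist":0.3889, "jaw":0.01}, {"d":[-0.2322, -0.0816, 0], "twist":0.4444, "jaw":0.01}])

```text
clock: 4.3
tool_pos: [0.4937, 0.0522, 0.1051]
orientation: [-179.9, -0.0, -72.7]
force: [-0.8, -1.6, 8.3]
opening: 0.0133
gripper_force: 30.0
```

```bash
python3 arc.py 3 6 9 12 15 17
```

```text
r 0.18000632676265374 left 12.702331500403602 open 0.013263391301305428 30.001900792121887 [-0.82684092 -1.57115478  8.28579423] shut [0.48567719 0.09121   ] [0.66499025 0.10758305]
3.0 [-0.0094 -0.0001 -0.    ] [0.4911 0.0612]
6.0 [-0.0188 -0.0008 -0.    ] [0.4889 0.0704]
9.0 [-0.0282 -0.0019 -0.    ] [0.4872 0.0797]
12.0 [-0.0375 -0.0035 -0.    ] [0.4859 0.089 ]
15.0 [-0.0467 -0.0056 -0.    ] [0.4852 0.0984]
17.0 [-0.0527 -0.0073 -0.    ] [0.485  0.1047]
```

Scaled: -0.042 m / 0.5 = -0.084, -0.0405 m / 0.5 = -0.081, 12 degrees / 90 = 0.1333.

Request:
advance(steps=[{"d":[-0.0188, -0.0002, 0], "twist":0.0333, "jaw":0.01}, {"d":[-0.0376, -0.0016, 0], "twist":0.0667, "jaw":0.01}, {"d":[-0.0564, -0.0038, 0], "twist":0.1, "jaw":0.01}, {"d":[-0.075, -0.007, 0], "twist":0.1333, "jaw":0.01}, {"d":[-0.081, -0.008, 0], "twist":0.1333, "jaw":0.01}, {"d":[-0.084, -0.008, 0], "twist":0.1333, "jaw":0.01}, {"d":[-0.084, -0.008, 0], "twist":0.1333, "jaw":0.01}])

```text
clock: 5.18
tool_pos: [0.4856, 0.0913, 0.105]
orientation: [-179.9, -0.2, -84.5]
force: [5.5, -15.8, 8.6]
opening: 0.0133
gripper_force: 30.0
```

```bash
python3 arc.py 1 2
```

```text
r 0.18016994735784514 left 359.96226068366843 open 0.013322552324014567 30.002732276916504 [  5.51363092 -15.80223274   8.60251524] shut [0.48567719 0.09121   ] [0.66499025 0.10758305]
1.0 [-0.0031 -0.     -0.    ] [0.4853 0.0945]
2.0 [-0.0063 -0.0001 -0.    ] [0.4851 0.0976]
```

Scaled: -0.12 m / 0.5 = -0.24, -0.1 m / 0.5 = -0.2.

Request:
advance(steps=[{"d":[0.002, 0, 0], "jaw":0.04}, {"d":[0.002, 0, 0], "jaw":0.04}, {"d":[0.002, 0, 0], "jaw":0.04}, {"d":[0.002, 0, -0.1], "jaw":0.04}, {"d":[0.002, 0, -0.2], "jaw":0.04}, {"d":[0.002, 0, -0.24], "jaw":0.04}, {"d":[0.002, 0, -0.24], "jaw":0.04}])

```text
clock: 6.05
tool_pos: [0.4856, 0.0931, 0.2252]
orientation: [-179.8, 0.1, -84.6]
force: [-1.1, -0.8, -0.5]
opening: 0.0399
gripper_force: 0.0
```

```bash
python3 -c "
from h import *
rel(.4993,.3048,.2,-1)
for n in('top','side'):
    s=snap(n); print(n,{k:blobs(s,m[:, :],6) for k,m in masks(s).items() if k in('red','brass')})
    save(s,n+'2.png')
    for b in(blobs(s,masks(s)['red'],6)): print(onz(s,*b[1],.115).round(3))
"
```

```text
rel [-0.2094, -0.0336, 0.0257] turn -83.6 t 6.05 F [-1.1, -0.8, -0.5] open 0.0399
top {'red': [([426, 211, 74, 115, 5864], [462.0, 267.8]), ([416, 222, 15, 56, 230], [423.2, 249.8]), ([425, 285, 12, 32, 122], [429.8, 300.5]), ([203, 99, 6, 7, 32], [205.2, 101.7]), ([424, 277, 8, 7, 15], [426.9, 279.3]), ([433, 316, 6, 5, 11], [435.5, 317.6])], 'brass': [([187, 90, 21, 23, 194], [197.1, 100.7]), ([182, 119, 5, 3, 10], [183.8, 120.0]), ([155, 208, 4, 2, 5], [156.8, 208.4])]}
[ 0.298 -0.662  0.115]
[ 0.357 -0.545  0.115]
[ 0.199 -0.557  0.115]
[0.856 0.138 0.115]
[ 0.265 -0.551  0.115]
[ 0.147 -0.571  0.115]
side {'red': [([341, 88, 105, 37, 2431], [394.9, 106.2]), ([339, 116, 104, 37, 2357], [390.2, 133.4]), ([255, 223, 4, 16, 26], [255.8, 230.0]), ([117, 204, 7, 6, 24], [120.2, 206.1])], 'brass': [([231, 230, 16, 19, 194], [239.4, 239.8]), ([104, 203, 14, 15, 104], [110.4, 208.7]), ([205, 291, 10, 14, 86], [210.1, 298.9]), ([118, 215, 10, 10, 80], [122.6, 219.4]), ([253, 235, 8, 9, 30], [256.2, 240.2]), ([228, 165, 14, 3, 15], [234.7, 165.8])]}
[ 0.294 -0.659  0.115]
[ 0.272 -0.465  0.115]
[0.477 0.113 0.115]
[0.839 0.165 0.115]
```

Scaled: -0.2094 m / 0.5 = -0.4188, -0.183 m / 0.5 = -0.366, -83.6 degrees / 90 = -0.9289.

Request:
advance(steps=[{"d":[-0.052, -0.008, 0], "twist":-0.1167, "jaw":0.05}, {"d":[-0.104, -0.016, 0], "twist":-0.2333, "jaw":0.05}, {"d":[-0.156, -0.024, 0], "twist":-0.35, "jaw":0.05}, {"d":[-0.21, -0.032, 0], "twist":-0.4667, "jaw":0.05}, {"d":[-0.26, -0.042, 0], "twist":-0.5833, "jaw":0.05}, {"d":[-0.314, -0.05, 0], "twist":-0.7, "jaw":0.05}, {"d":[-0.366, -0.06, 0], "twist":-0.8167, "jaw":0.05}, {"d":[-0.4188, -0.0672, 0], "twist":-0.9289, "jaw":0.05}])

```text
clock: 7.15
tool_pos: [0.498, 0.3045, 0.2216]
orientation: [179.9, 0.1, -0.6]
force: [0.2, -0.9, -0.1]
opening: 0.05
gripper_force: 0.0
```

```bash
python3 -c "
from h import *
rel(.4993,.3048,.089,-1)
s=snap('side'); a=s['frame'][180:330,170:320]; im=cv2.resize(a,None,fx=4,fy=4,interpolation=cv2.INTER_CUBIC); cv2.imwrite('pics/side3.png',im[...,::-1])"
```

```text
rel [0.0016, -0.0006, 0.1326] turn 0.4 t 7.15 F [0.2, -0.9, -0.1] open 0.05
```

View pics/side3.png

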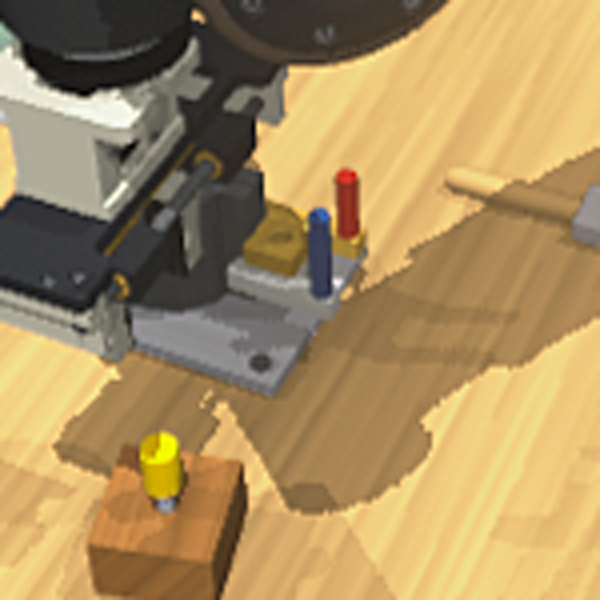

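The picture shows the brass lug lying over the aluminium lug (hole at about (284,237)), red at (346,175) beside blue at (319,215), so the mould is shut. The pin still stands upright in its rest, with the head at (160,465). Next I grasp it.

Scaled: 0.1326 m / 0.5 = 0.2652, 0.1 m / 0.5 = 0.2.

Request:
advance(steps=[{"d":[0.0032, -0.0012, 0.1], "jaw":0.05}, {"d":[0.0032, -0.0012, 0.2], "jaw":0.05}, {"d":[0.0032, -0.0012, 0.2652], "jaw":0.05}, {"d":[0.0032, -0.0012, 0.2652], "jaw":0.05}, {"d":[0.0032, -0.0012, 0.2652], "jaw":0.015}, {"d":[0.0032, -0.0012, 0.2652], "jaw":0.015}, {"d":[0.0032, -0.0012, 0.2652], "jaw":0.015}, {"d":[0.0032, -0.0012, 0.2652], "jaw":0.015}])

```text
clock: 8.2
tool_pos: [0.5006, 0.305, 0.092]
orientation: [-179.9, -0.1, -1.0]
force: [-0.3, 0.5, 2.8]
opening: 0.0211
gripper_force: 30.0
```

```bash
python3 -c "
from h import *
rel(.4993,.3048,.16,-1)
print(ctrl.get_obs()['gripper_force'])
s=snap('side'); print('brass hole',onz(s,170+284.5/4-.5,180+237.5/4-.5,.067), m2w(-77,0))"
```

```text
rel [-0.0012, 0.0002, -0.068] turn 0.0 t 8.2 F [-0.3, 0.5, 2.8] open 0.0211
29.998877942562103
brass hole [0.52191567 0.11002392 0.067     ] [0.52401173 0.11004384]
```

Scaled: -0.108 m / 0.5 = -0.216, -0.07 m / 0.5 = -0.14.

Request:
advance(steps=[{"d":[0, 0, -0.06], "jaw":0.015}, {"d":[0, 0, -0.14], "jaw":0.015}, {"d":[0, 0, -0.216], "jaw":0.015}, {"d":[0, 0, -0.216], "jaw":0.015}])

```text
clock: 8.75
tool_pos: [0.5014, 0.3057, 0.2025]
orientation: [-179.7, -0.2, -1.0]
force: [0.3, 0.6, -1.9]
opening: 0.0214
gripper_force: 30.0
```

Run:
```python
from h import *
rel(*m2w(-77,0),.2,-1)
o=ctrl.get_obs(); print(o['tool_pos'],o['gripper_force'])
s=snap('side'); m=masks(s); print(blobs(s,m['yel'],3))
x,y=[int(v) for v in blobs(s,m['yel'],1)[0][1]]
a=s['frame'][max(0,y-60):y+80,x-70:x+80]; cv2.imwrite('pics/side4.png',cv2.resize(a,None,fx=4,fy=4,interpolation=cv2.INTER_CUBIC)[...,::-1]); print(x-70,y-60)
```

```text
rel [0.0259, 0.1953, 0.0017] turn 0.0 t 8.75 F [0.3, 0.6, -1.9] open 0.0214
[0.50141328 0.3057284  0.20246628] 29.992876946926117
[([205, 259, 3, 1, 3], [206.0, 259.0]), ([206, 261, 2, 2, 3], [206.7, 261.7]), ([207, 265, 1, 3, 3], [207.0, 266.0])]
136 199
```

View pics/side4.png

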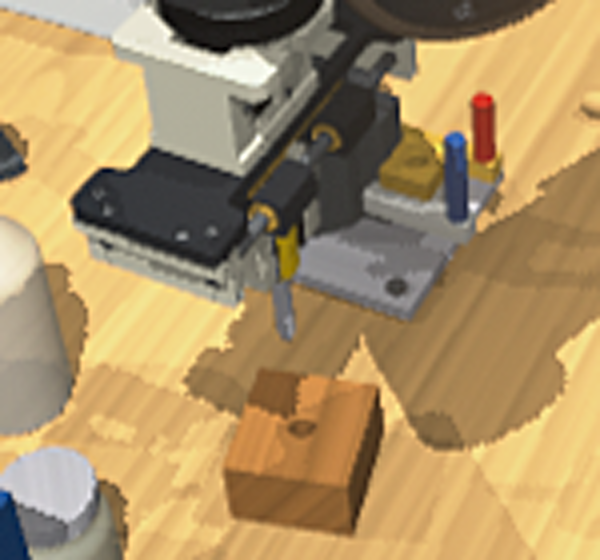

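The pin is held, with its foot at about (287,337) in the crop and the head at (288,250). I'll check it for tilt and offset against the tool axis.

Run:
```python
from h import *
s=snap('side'); o=ctrl.get_obs(); p=o['tool_pos']; print(p,o['orientation'])
def proj(X):
    c=np.array(s['R'])@X+np.array(s['t']); return np.array([s['cx']+s['f']*c[0]/c[2],s['cy']+s['f']*c[1]/c[2]])
for h in(0,10,26,52,70,84):
    q=proj(np.array([p[0],p[1],p[2]-.085+h/1000])); print(h,q.round(1),'crop',((q-[136,199])*4+1.5).round(0))
print('1mm x',proj(p+[.01,0,0])-proj(p),'y',proj(p+[0,.01,0])-proj(p),'z',proj(p+[0,0,.01])-proj(p))
# shaft pixels: depth within the pin, rows
P=cloud(s)
for v in range(262,286):
    row=P[v,195:222]; k=(np.abs(row[:,0]-p[0])<.02)&(np.abs(row[:,1]-p[1])<.02)&(row[:,2]>.1)&(row[:,2]<.18)
    if k.any(): u=np.arange(195,222)[k]; print(v,u.min(),u.max(),row[k].mean(0).round(4))
```

```text
[0.49986895 0.30451025 0.19898238] [-1.79961602e+02  7.33869170e-03 -9.93487404e-01]
0 [208.7 283.9] crop [292. 341.]
10 [208.3 280.7] crop [291. 328.]
26 [207.6 275.5] crop [288. 307.]
52 [206.4 266.8] crop [283. 273.]
70 [205.5 260.6] crop [280. 248.]
84 [204.9 255.6] crop [277. 228.]
1mm x [-4.36070397 -1.39112413] y [-2.49846306  3.34311722] z [-0.48529466 -3.58460131]
265 209 210 [0.4903 0.3066 0.1771]
266 208 210 [0.4904 0.3087 0.1763]
267 206 210 [0.4916 0.3108 0.175 ]
268 206 209 [0.4924 0.3118 0.1727]
269 206 208 [0.4925 0.3139 0.1718]
270 205 208 [0.4976 0.3089 0.1618]
271 205 208 [0.4976 0.3093 0.1592]
272 205 208 [0.4986 0.3083 0.1548]
273 205 209 [0.4979 0.3081 0.152 ]
274 205 209 [0.4981 0.3082 0.1489]
275 205 209 [0.4981 0.3087 0.1464]
276 205 209 [0.4981 0.3093 0.144 ]
277 205 209 [0.4988 0.3087 0.1401]
278 205 209 [0.4994 0.3084 0.1365]
279 205 209 [0.4997 0.3084 0.1332]
280 206 209 [0.4989 0.3082 0.1303]
281 206 210 [0.4982 0.308  0.1274]
282 206 210 [0.4982 0.3084 0.1247]
283 206 209 [0.4992 0.3093 0.1221]
284 207 209 [0.4995 0.3076 0.1171]
```

```bash
python3 -c "
from h import *
rel(.523,.1103,.2,-1)"
```

```text
rel [0.0265, 0.1938, -0.0012] turn 0.0 t 8.85 F [-0.2, -0.4, -1.5] open 0.021
```

Scaled: 0.1938 m / 0.5 = 0.3876, 0.16 m / 0.5 = 0.32.

Request:
advance(steps=[{"d":[0.01, 0.08, 0], "jaw":0.015}, {"d":[0.022, 0.16, 0], "jaw":0.015}, {"d":[0.033, 0.24, 0], "jaw":0.015}, {"d":[0.044, 0.32, 0], "jaw":0.015}, {"d":[0.053, 0.3876, 0], "jaw":0.015}, {"d":[0.053, 0.3876, 0], "jaw":0.015}, {"d":[0.053, 0.3876, 0], "jaw":0.015}, {"d":[0.053, 0.3876, 0], "jaw":0.015}])

```text
clock: 9.85
tool_pos: [0.5232, 0.111, 0.1985]
orientation: [180.0, 0.0, -0.9]
force: [0.1, 0.6, -0.3]
opening: 0.0208
gripper_force: 30.0
```

Run:
```python
from h import *
rel(.523,.1103,.157,-1)
s=snap('side'); a=s['frame'][160:300,180:320]; cv2.imwrite('pics/side5.png',cv2.resize(a,None,fx=4,fy=4,interpolation=cv2.INTER_CUBIC)[...,::-1])
```

```text
rel [-0.0001, 0.0007, 0.0415] turn 0.1 t 9.85 F [0.1, 0.6, -0.3] open 0.0208
```

View pics/side5.png

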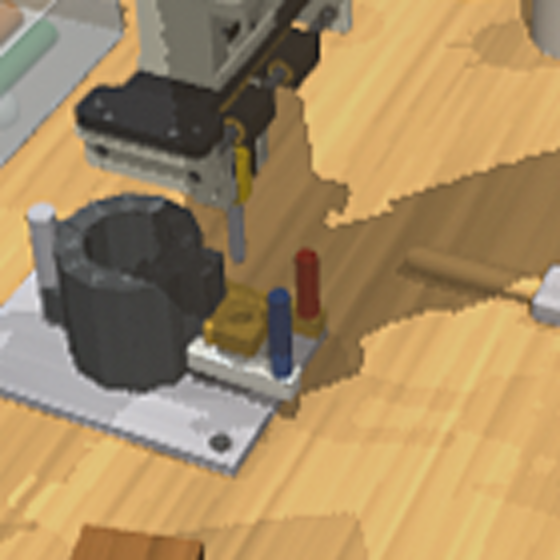

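The pin's foot is at about (238,261), above the brass hole at (243,316). I'll check the offset by casting both rays.

Run:
```python
from h import *
s=snap('side'); a=s['frame'][160:300,180:320]
g=lambda x,y,z: onz(s,180+(x+.5)/4-.5,160+(y+.5)/4-.5,z).round(4)
fz=ctrl.get_obs()['tool_pos'][2]-.085
print('foot',g(238,261,fz),'hole',g(243,316,.067),'blue top',g(279,294,.115),'red',g(307,255,.115),'exp',m2w(-115,19.5),m2w(-115,-19.5),m2w(-77,0))
h=cv2.cvtColor(s['frame'],cv2.COLOR_RGB2GRAY); print(h[232:245,232:250])
```

```text
foot [0.5232 0.1107 0.1137] hole [0.5229 0.1094 0.067 ] blue top [0.487  0.1292 0.115 ] red [0.486  0.0908 0.115 ] exp [0.48635784 0.13020406] [0.48567719 0.09121   ] [0.52401173 0.11004384]
[[ 51  53  52  48  67 102 105 102 100 100  97 105 113 114 114 103  81  67]
 [ 48  52  51  47  73 110 116 110 108 102 101  98 105 108 107  72  60  64]
 [ 53  52  50  54  88 109 113 110 110 106 109 105 102 103  86  64  65  66]
 [ 51  49  50  82 103 102  98 100 102 104 112 111 106 114  88  59  60  65]
 [ 51  48  74 102 103 102 100 104 104 101 101 100 101 115 101  62  53  55]
 [ 48  54 101 106 102 104 104 107 106 100  98 101 104  99  91  62  56  58]
 [ 54  81 102 103  98 101  93  86  85  86  84  98 105  83  79  58  56  59]
 [ 80 102 104 100  98  88  83  85  87  79  76  99 104  89  78  59  56  58]
 [138 108  99  98 103  97  92  93  93  90  99 106 107  99  75  58  55  59]
 [173 118 102 103 110 115 108 110 111 115 116 115 113  98  77  59  56  59]
 [129 102 100 105 110 115 115 114 113 113 114 114 103  84  74  58  57  59]
 [112  85  80  87  99 106 107 111 115 115 114 111  89  80  77  58  56  58]
 [108  85  82  85  87  86  89  99 107 107 109  95  79  79  87  62  55  59]]
```

Request:
advance(steps=[{"d":[0, 0.0016, 0.04], "jaw":0.015}, {"d":[0, 0.0016, 0.076], "jaw":0.015}, {"d":[0, 0.0016, 0.092], "jaw":0.015}, {"d":[0, 0.0016, 0.104], "jaw":0.015}, {"d":[0, 0.0016, 0.116], "jaw":0.015}, {"d":[0, 0.0016, 0.124], "jaw":0.015}])

```text
clock: 10.7
tool_pos: [0.5237, 0.1097, 0.137]
orientation: [-180.0, -0.0, -1.0]
force: [1.3, 0.2, 0.6]
opening: 0.0209
gripper_force: 30.0
```

```bash
python3 -c "
from h import *
rel(.5232,.110,.1,-1)"
```

```text
rel [-0.0005, -0.0002, 0.037] turn 0.0 t 10.7 F [1.3, 0.2, 0.6] open 0.0209
```

Scaled: 0.036 m / 0.5 = 0.072, 0.034 m / 0.5 = 0.068.

Request:
advance(steps=[{"d":[0, 0, 0.014], "jaw":0.015}, {"d":[0, 0, 0.028], "jaw":0.015}, {"d":[0, 0, 0.04], "jaw":0.015}, {"d":[0, 0, 0.052], "jaw":0.015}, {"d":[0, 0, 0.062], "jaw":0.015}, {"d":[0, 0, 0.068], "jaw":0.015}, {"d":[0, 0, 0.072], "jaw":0.015}, {"d":[0, 0, 0.072], "jaw":0.015}])

```text
clock: 11.7
tool_pos: [0.5236, 0.1097, 0.1009]
orientation: [-180.0, -0.0, -1.0]
force: [3.6, 1.0, -3.3]
opening: 0.0213
gripper_force: 30.0
```

```bash
python3 -c "
from h import *
rel(.5232,.110,.1,-1)"
```

```text
rel [-0.0004, -0.0003, 0.0009] turn 0.0 t 11.7 F [3.6, 1.0, -3.3] open 0.0213
```

Nearly home. I'll push gently until contact, then check the force.

Scaled: 0.003 m / 0.5 = 0.006, 0.002 m / 0.5 = 0.004.

Request:
advance(steps=[{"d":[0, 0, 0.002], "jaw":0.015}, {"d":[0, 0, 0.004], "jaw":0.015}, {"d":[0, 0, 0.006], "jaw":0.015}, {"d":[0, 0, 0.006], "jaw":0.015}])

```text
clock: 12.2
tool_pos: [0.5238, 0.1097, 0.0999]
orientation: [-180.0, -0.1, -0.9]
force: [-3.6, 0.4, 17.7]
opening: 0.0212
gripper_force: 30.0
```

```bash
python3 -c "
from h import *
rel(.5232,.110,.1,-1)"
```

```text
rel [-0.0006, -0.0003, -0.0001] turn 0.1 t 12.2 F [-3.6, 0.4, 17.7] open 0.0212
```

Scaled: -0.1 m / 0.5 = -0.2, -0.04 m / 0.5 = -0.08.

Request:
advance(steps=[{"jaw":0.05}, {"jaw":0.05}, {"d":[0, 0, -0.002], "jaw":0.05}, {"d":[0, 0, -0.08], "jaw":0.05}, {"d":[0, 0, -0.18], "jaw":0.05}, {"d":[0, 0, -0.2], "jaw":0.08}, {"d":[0, 0, -0.2], "jaw":0.08}])

```text
clock: 13.08
tool_pos: [0.5234, 0.1097, 0.1983]
orientation: [-180.0, -0.0, -1.0]
force: [-0.6, -1.5, 0.4]
opening: 0.0645
gripper_force: 0.0
```

Run:
```python
from h import *
rel(*m2w(-115,0),.16,-1)
s=snap('side'); a=s['frame'][160:300,180:320]; cv2.imwrite('pics/side6.png',cv2.resize(a,None,fx=4,fy=4,interpolation=cv2.INTER_CUBIC)[...,::-1])
```

```text
rel [-0.0374, -0.0003, 0.0383] turn 0.0 t 13.07 F [-0.6, -1.5, 0.4] open 0.0645
```

View pics/side6.png

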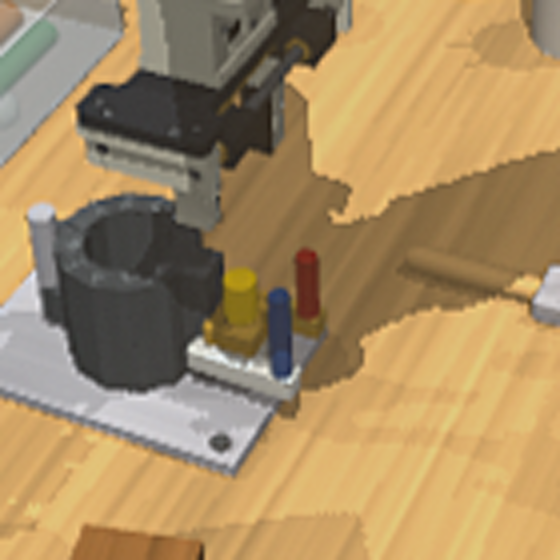

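The yellow head at (240,297) sits flat on the brass lug, and red (307,280) and blue (279,330) stand side by side. Next I take both handles.

Scaled: 0.094 m / 0.5 = 0.188, 0.07 m / 0.5 = 0.14.

Request:
advance(steps=[{"d":[-0.0748, -0.0006, 0], "jaw":0.084}, {"d":[-0.0748, -0.0006, 0], "jaw":0.084}, {"d":[-0.0748, -0.0006, 0.08], "jaw":0.084}, {"d":[-0.0748, -0.0006, 0.14], "jaw":0.084}, {"d":[-0.0748, -0.0006, 0.188], "jaw":0.084}, {"d":[-0.0748, -0.0006, 0.188], "jaw":0.084}])

```text
clock: 13.88
tool_pos: [0.4846, 0.1095, 0.1014]
orientation: [179.8, 0.3, -1.0]
force: [-0.6, 0.0, -0.1]
opening: 0.0837
gripper_force: 0.0
```

```bash
python3 -c "
from h import *
rel(*m2w(-115,0),.104,-1)"
```

```text
rel [0.0014, -0.0013, -0.0026] turn 0.0 t 13.88 F [-0.6, 0.0, -0.1] open 0.0837
```

Scaled: -0.001 m / 0.5 = -0.002.

Request:
advance(steps=[{"d":[0.002, -0.002, 0], "jaw":0.04}, {"d":[0.002, -0.002, 0], "jaw":0.04}, {"d":[0.002, -0.002, 0], "jaw":0.04}, {"d":[0.002, -0.002, 0], "jaw":0.04}, {"d":[0.002, -0.002, 0], "jaw":0.04}, {"d":[0.002, -0.002, 0], "jaw":0.04}, {"d":[0.002, -0.002, 0], "jaw":0.04}, {"d":[0.002, -0.002, 0], "jaw":0.04}])

```text
clock: 14.88
tool_pos: [0.4872, 0.1107, 0.1046]
orientation: [179.9, -0.0, -0.9]
force: [1.0, -4.6, 1.7]
opening: 0.0524
gripper_force: 30.0
```

Run:
```python
from h import *
rel(*m2w(-115,0),.104,-1)
s=snap('side'); a=s['frame'][160:300,180:320]; cv2.imwrite('pics/side7.png',cv2.resize(a,None,fx=4,fy=4,interpolation=cv2.INTER_CUBIC)[...,::-1])
```

```text
rel [-0.0011, -0.0, 0.0006] turn 0.1 t 14.88 F [1.0, -4.6, 1.7] open 0.0524
```

View pics/side7.png

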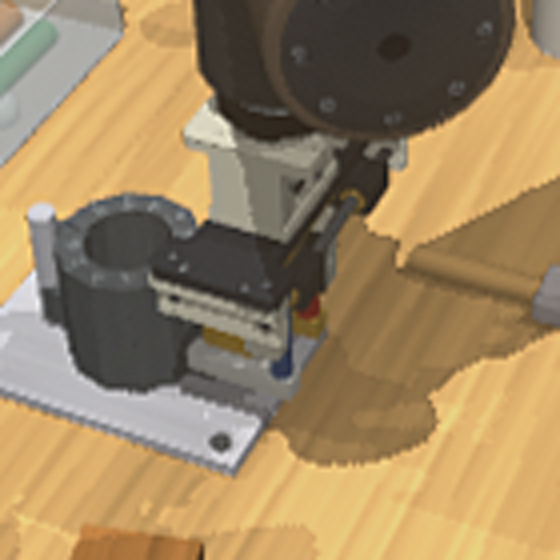

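The fingers hold both posts, blue at (284,350) and red at (308,310). The opening of 52.4 mm matches the 53 mm over both posts, and the grip is 30 N. I'm handing in now.

```bash
python3 -c "
from plant import ctrl, eyes
print(ctrl.close_job())"
```

```text
the job is handed in; nothing more can be done
None
```

The job is handed in at about 15 s: the mould is shut, the pin is home and released, and the gripper is holding the red and blue handles squeezed together at 30 N, with none of the bench items knowingly touched.

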